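# Release the spring-loaded tray and trap it with the other finger

### The job

Let the small tray of printer nozzles out of its spring dispenser: press the square key all the way down with one finger and, with the other finger of the same hand standing ready in the lane, stop the tray when the spring pushes it out, before it slides off down the ramp. The program finishes while holding: one finger still keeps the key down, and the tray stands upright on the deck, partly out over the sunken catch, resting against the other finger. Do not grip or lift the tray, and leave the other things where they are.

Things in the scene. Friction and masses are not known exactly. Their poses are not given: they have to be found in the camera images.
- dispenser: Grey plastic nozzle-tray dispenser fixed to the worktop, 215 x 117 mm, 70 mm high. Origin on the worktop midway between the key's centre and the lane. Its x axis runs along the lane from the ramp back to the spring housing, y across toward the key, z up; at yaw 0 the ramp faces the robot. In its frame (mm): lane centre line y = -33, deck 36 high, spring housing x = 95 to 179, up to 70 high.
- deck_edge (a point): Front end of the flat deck on the lane's centre line, at deck height (36 mm); 4 mm along the dispenser's x. From here the ramp falls 52 mm to the worktop toward -x. Rails beside the deck and ramp rise only 6 mm (inner gap 48), so fingertips can be lowered here; behind, cradle walls 18 mm high stand beside the tray (x = 39 to 94 mm).
- lane_front (a point): Point on the lane's centre line at deck height (36 mm over the worktop), straight across from the key's centre (66 mm away), 4 mm past the deck's edge. A fingertip standing over it at the height of the pressed key stops the tray well. The waiting tray's front is 38 mm behind it.
- key_top (a point): Centre of the top of the black square key, 32 x 32 mm, beside the deck's edge at x = 0, y = +33 mm in the dispenser's frame. The top is 56 mm over the worktop when up, 46 mm when fully down: then 10 mm over the deck and 6 mm over the well round it, so a second fingertip level with the pressing one clears the deck and rails. The point moves with the key.
- key (a joint): Travel of the key, m: 0 up, 0.010 fully down (hard stop). Spring 1.5 N at the top to 3 N at the bottom, plus up to 3 N of friction from the catch until it lets go at about 7 mm. The catch is a bar, 24 mm wide, across the lane in front of the tray, 7 mm above the deck, that sinks with the key and springs up under the tray if the key is let go.
- pusher_face (a point): Front of the spring pusher, a flat metal plate behind the tray, 12 mm over the deck; moves with it. It pushes the tray toward the ramp with 2.5 N at first to 1.5 N at the end of its 68 mm stroke, at up to 0.1 m/s: once the catch is down the tray comes out within about a second and, if not stopped, goes over the deck's edge after about 56 mm.
- tray: The tray of nozzles: square open white plastic tray, 44 x 44 mm, 24 mm high, with nine small brass nozzles in it, about 60 g, loose, standing on the deck in the cradle, centre about 60 mm along the dispenser's x. Origin at the centre of its underside, z up. It must be stopped after 12 to 50 mm of travel.
- tool_bin: Bystander, fixed: small light bin of tools, 173 x 116 mm, 196 mm high, on the left of the worktop; origin under its centre. Beside it, further left, stands the big 3D printer (world x from 0.33 m on, y above 0.43 m, over 0.45 m high): the arm must not swing into it from its start pose, so draw it in before turning to the work.
- glue_stick: Bystander: glue stick standing upright, 27 mm across, 93 mm high, beside the key's side of the dispenser. Origin under its centre.
- clamp_knob: Bystander: small black clamp knob, 35 mm across, 33 mm high, near the ramp. Origin under its centre.
- cap: Bystander: black ribbed cap, 42 mm across, 14 mm high, on the key's side toward the robot. Origin under its centre.
- pliers: Bystander: small red-handled flush cutters lying flat, 96 x 61 x 12 mm, on the other side of the lane. Origin under their centre.

How it is judged:
By the outcome, as a careful person would: the job done as asked, in the order asked, and still so for the second after the job is handed in, while the arm keeps its last pose, push and grip.
It also fails if it takes over 32 s, if anything falls off the work surface, if the arm or the gripper's body presses on something with over 40 N, if the wrist force passes 120 N, or if a joint passes its speed limit or range.

### The arm

A 6-joint arm with a two-finger parallel gripper is mounted at the origin on a cart in front of the work surface, level with it; the furniture and walls round the work are solid. World frame = base frame: x ahead of the robot, y to its left, z up, the work surface at z = 0. Lengths are in m, angles in rad, forces in N, time in s.
With the tool pointing down it reaches from about 0.275 to 0.85 m from the base axis. Payload 19 kg.
Tool frame: the origin (TCP) lies at the very end of the fingers, on their centre line; the grasp point (between the pads) lies hold_point_z behind it (hold_point_z is the distance from the TCP to the grasp point, in m); z points along the fingers, y is the line along which they close (so a half turn about z gives the same grasp; the last joint's range is limited). The gripper opens to 85 mm and grips with 20 to 120 N. Pads are 22 mm wide; open, the fingers measure 114 mm over their backs; the gripper's body (76 mm by 85 mm) begins 54 mm behind the grasp point. The pads swing forward as they close: fully open they stand 13 mm farther back than shut.
Start: joints at [-1.464, 0.15, 1.437, -0, 1.554, -0.134], TCP at [0.137, -0.558, 0.231] pointing down, gripper open.
Joint ranges: [-2.8, 2.8], [-0.68, 2.1], [0.12, 2.68], [-1.39, 4.53], [0.16, 2.79], [-2.81, 2.81]. Speed limits (rad/s): [1.89, 1.89, 2.22, 3.01, 3.01, 3.01].

### API

Orientations are given as a rotation vector (axis times angle).
In Python, from station import get_state, camera, sign_off, hold_point_z gives the robot as it stands.
- The arm moves only by the shell command python3 -m handwheel 'ROWS' [FORCE]. ROWS is JSON, a list of rows, each a list of 7 numbers: the shift along the tool's x, y, z as a fraction of full scale, then the turn, a rotation vector about the tool's x, y, z as a fraction of full scale, then the closure, from 0 (fully open) to 1 (shut). A call has 1 to 20 rows; each row shifts and turns the commanded pose from where the row before left it, along the tool's axes as they then stand; what a row does not reach is not made up. Full scale, the value 1, is 2 cm for a shift and 0.1 rad for a turn. A row lasts 1/12 s, in which the tool goes at most 41.7 mm and 7.16 degrees, less where a joint would pass 70% of its speed; a pose out of reach is approached as far as the arm can. A call with a number of a shift or a turn outside -1 to 1 is refused whole. A call with a gripper value outside its range is refused whole. The fingers move at their own pace and stop on an object; FORCE is the grip in N (left out, the last holds). Time passes only in rows, so rows that do not move let the fingers close. It gives the time, the measured TCP pose, the force, the opening and the grip force at its end, in the units of the state.
- get_state(): the state, without advancing time (a new reading comes with each control period).
- camera(name): name is "scene" or "top" or "wrist"; returns a dict with "frame" (480x640x3 uint8, red, green, blue), "depth" (480x640 float32, m along the optical axis (not along the pixel's ray), 0 where there is no reading), "fx", "fy", "cx", "cy" (pixels), "R" (3x3) and "t" (3): a world point X has camera coordinates R X + t; the wrist camera has in their place "mount" (4x4, takes a point from camera to tool coordinates, whose origin is the TCP and whose axes are the flange's). Camera axes: x right, y down, z forward; pixel columns grow to the right and rows downward; lengths in m; the calibration is good to about 2 mm. The wrist camera is an equidistant fisheye: a pixel r from the principal point sees the ray r / f radians off the axis. A picture is of the moment at which its call begins: read the wrist's pose just before it.
- sign_off(): hands the job in; it is judged then, once.
The state is a dict: "time_s": time; "q": joint angles; "joint_velocities": joint speeds; "tau": joint torques, N m; "ee_pos": TCP position; "tcp_rot": TCP orientation; "wrist_force": force on the tool from outside, world axes, zero at the start; "wrist_torque": the same for the moment, N m; "width": finger opening in m; "gripper_force": force on a finger pad.
Only numpy, scipy, OpenCV 4.12 (cv2) and the standard library are available. Lean on these libraries where they do the work, as an engineer would, in place of code of your own. Each camera call takes 0.05 s, during which the arm holds its last target. There are 200 camera calls.

## Working session

There is one attempt and no reset: what is moved stays moved. The work goes in short steps, Python scripts to look and compute and a shell command to move; the robot and the scene stay as the last step left them, time stands still between calls to the robot, and variables do not carry over. Pictures are saved under pics/ and viewed, at most 10 in all, crops included, and the job is handed in when it is done.

```bash
mkdir -p pics; python3 - <<'E'
from station import *
import cv2,numpy as np
s=get_state();print({k:np.round(v,3) for k,v in s.items()},hold_point_z)
for n in("top","scene"):
    c=camera(n);cv2.imwrite(f"pics/{n}0.png",c["frame"][:,:,::-1]);np.savez(f"{n}0.npz",**c)
    print(n,c["fx"],c["cx"],c["cy"],np.round(c["R"],3).tolist(),np.round(c["t"],3),"C",-c["R"].T@c["t"])
E
```

```text
{'time_s': np.float64(0.0), 'q': array([-1.464,  0.151,  1.438,  0.   ,  1.554, -0.134]), 'joint_velocities': array([ 0.001,  0.001,  0.   , -0.   , -0.001,  0.001]), 'tau': array([ 1.0000e-03, -7.1306e+01, -5.7087e+01,  0.0000e+00,  9.0000e-03,
       -0.0000e+00]), 'ee_pos': array([ 0.137, -0.558,  0.231]), 'tcp_rot': array([-3.118, -0.377, -0.   ]), 'wrist_force': array([ 0.043, -0.596,  0.094]), 'wrist_torque': array([ 0.057, -0.015,  0.028]), 'gripper_force': np.float64(0.0), 'width': np.float64(0.085)} 0.0187
top 490.08309406168013 319.10379232959025 233.37056624605097 [[0.026, -0.999, 0.037], [-0.982, -0.032, -0.185], [0.186, -0.031, -0.982]] [0.01  0.519 1.027] C [0.31809706 0.05931108 1.10431558]
scene 487.70984590291994 325.9965531356141 236.48778247820417 [[-0.756, -0.654, -0.023], [-0.415, 0.506, -0.756], [0.506, -0.562, -0.654]] [0.425 0.237 0.976] C [-0.07398173  0.70695683  0.82677607]
```

View pics/top0.png

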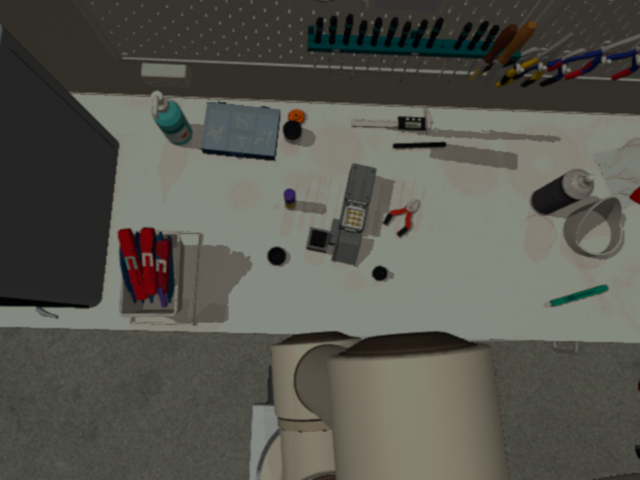

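View pics/scene0.png

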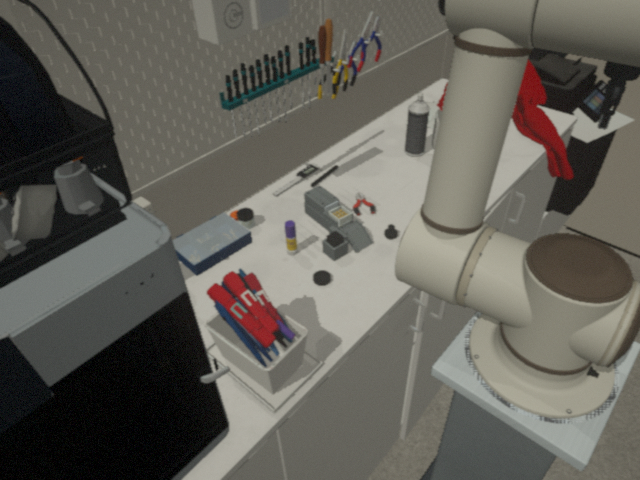

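The top view shows the key at about (319,239), the tray at (354,217), the housing at (359,183) and the ramp end at (345,258). The glue stick is at (290,197), the cap at (277,256), the knob at (380,273) and the pliers at (402,217). Next I'll measure these.

```bash
cat > h.py <<'E'
import numpy as np,cv2
def ray(c,u,v,z):
    R,t=c["R"],c["t"];C=-R.T@t
    d=R.T@np.array([(u-c["cx"])/c["fx"],(v-c["cy"])/c["fy"],1.]);return C+d*(z-C[2])/d[2]
def pt(c,u,v):
    d=float(c["depth"][int(round(v)),int(round(u))]);return c["R"].T@(d*np.array([(u-c["cx"])/c["fx"],(v-c["cy"])/c["fy"],1])-c["t"])
def proj(c,X):
    p=c["R"]@np.array(X)+c["t"];return c["fx"]*p[0]/p[2]+c["cx"],c["fy"]*p[1]/p[2]+c["cy"]
E
python3 - <<'E'
from h import *
c=np.load("top0.npz")
f=c["frame"][150:280,270:430,::-1];cv2.imwrite("pics/crop0.png",cv2.resize(f,(800,650),interpolation=cv2.INTER_CUBIC)[:600])
# height map -> world points
v,u=np.mgrid[150:280,260:440];d=c["depth"][150:280,260:440]
P=np.stack([(u-c["cx"])/c["fx"]*d,(v-c["cy"])/c["fy"]*d,d],-1);W=(P-c["t"])@c["R"]
g=c["frame"][150:280,260:440].astype(int);
for lo,hi,n in((.062,.08,"housing"),(.04,.06,"key/tray")):
    m=((W[...,2]>lo)&(W[...,2]<hi)).astype(np.uint8)
    k,l,st,ce=cv2.connectedComponentsWithStats(m)
    for i in range(1,k):
        if st[i,4]>15:
            w=W[l==i];r=cv2.minAreaRect((w[:,:2]*1000).astype(np.float32));print(n,st[i,4],ce[i]+[260,150],w.mean(0).round(4),r)
E
```

```text
housing 955 [360.71727749 183.67329843] [ 0.6283 -0.0623  0.0704] ((629.04638671875, -62.62308883666992), (56.1422119140625, 87.13163757324219), 79.90095520019531)
housing 23 [289.73913043 201.08695652] [0.5831 0.0919 0.0715] ((584.1930541992188, 92.81021118164062), (23.953767776489258, 8.589810371398926), 86.55245971679688)
key/tray 582 [353.65292096 216.35395189] [ 0.5584 -0.0495  0.052 ] ((560.0160522460938, -49.81306076049805), (55.769676208496094, 66.21131134033203), 79.50831604003906)
key/tray 25 [290.72 203.52] [0.5831 0.0902 0.05  ] ((583.6937255859375, 91.58070373535156), (7.5198283195495605, 22.15951156616211), 5.380002975463867)
key/tray 290 [319.48965517 238.14827586] [0.507  0.0246 0.0523] ((507.8872985839844, 26.405290603637695), (45.766021728515625, 45.56193161010742), 78.48287963867188)
key/tray 20 [337.55 234.85] [ 0.5174 -0.0153  0.0431] ((516.9119262695312, -14.365327835083008), (5.5721211433410645, 23.502363204956055), 79.83073425292969)
key/tray 23 [360.60869565 239.73913043] [ 0.5082 -0.0666  0.0425] ((506.7156066894531, -65.98814392089844), (4.261889457702637, 29.49701499938965), 79.40422821044922)
```

View pics/crop0.png

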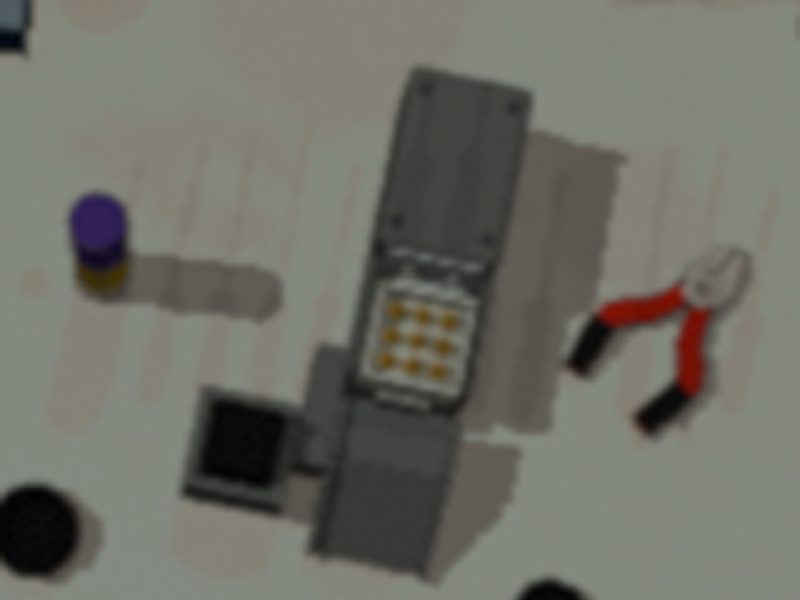

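```bash
python3 - <<'E'
from h import *
from station import get_state
from scipy.spatial.transform import Rotation as Ro
c=np.load("top0.npz")
f=c["frame"].astype(int)
hsv=cv2.cvtColor(c["frame"],cv2.COLOR_RGB2HSV)
m=np.zeros((480,640),np.uint8);m[228:250,306:332]=(f[228:250,306:332].max(-1)<45)
k,l,st,ce=cv2.connectedComponentsWithStats(m);i=1+np.argmax(st[1:,4]);key=ray(c,*ce[i],.056);print("key",st[i],ce[i],key)
pts=np.argwhere(l==i)[:,::-1];q=np.array([ray(c,u,v,.056)[:2]*1000 for u,v in pts],np.float32);print(cv2.minAreaRect(q))
m=np.zeros((480,640),np.uint8);m[203:232,340:368]=(hsv[203:232,340:368,1]>110)&(hsv[203:232,340:368,2]>80)
n=np.argwhere(m);noz=ray(c,n[:,1].mean(),n[:,0].mean(),.05);print("nozzles",len(n),noz)
h=[((p[0]/5)+270-.4,(p[1]/5)+150-.4) for p in((417,70),(532,96),(378,245),(490,268))]
H=[ray(c,*p,.07) for p in h];print("housing",np.round(H,4),np.mean(H,0))
for yaw in np.radians([-10.2]):
    e=np.array([[np.cos(yaw),-np.sin(yaw)],[np.sin(yaw),np.cos(yaw)]])
    for nm,p,o in(("key",key,(0,33)),("noz",noz,(60,-33)),("hous",np.mean(H,0),(137,-33))): print(nm,p[:2]-e@np.array(o)/1000)
print("dir key->tray chk",np.linalg.norm(key-noz))
s=get_state();R=Ro.from_rotvec(s["tcp_rot"]).as_matrix();print(R.round(3));print("rows tool xyz/2cm to (0.5,-.006,.14):",R.T@(np.array([.5,-.006,.14])-s["ee_pos"])/.02)
E
```

```text
key [309 230  23  18 294] [319.46938776 238.55442177] [0.50546098 0.02478169 0.056     ]
((504.6753234863281, 21.62472152709961), (47.24479293823242, 35.52809524536133), 80.36504364013672)
nozzles 63 [ 0.55548591 -0.04874888  0.05      ]
housing [[ 0.6739 -0.0447  0.07  ]
 [ 0.6638 -0.0959  0.07  ]
 [ 0.5933 -0.0287  0.07  ]
 [ 0.5847 -0.0778  0.07  ]] [ 0.62892133 -0.06176615  0.07      ]
key [ 0.49961719 -0.00769676]
noz [ 0.50227797 -0.00564534]
hous [ 0.49993033 -0.00502708]
dir key->tray chk 0.08913607106244238
[[ 0.971  0.238 -0.   ]
 [ 0.238 -0.971  0.001]
 [ 0.    -0.001 -1.   ]]
rows tool xyz/2cm to (0.5,-.006,.14): [ 24.20536264 -22.48062634   4.5654505 ]
```

```bash
python3 -m handwheel '[[0.93,-0.865,0,0,0,0,0],[0.93,-0.865,0,0,0,0,0],[0.93,-0.865,0,0,0,0,0],[0.93,-0.865,0,0,0,0,0],[0.93,-0.865,0,0,0,0,0],[0.93,-0.865,0,0,0,0,0],[0.93,-0.865,0,0,0,0,0],[0.93,-0.865,0,0,0,0,0],[0.93,-0.865,0,0,0,0,0],[0.93,-0.865,0,0,0,0,0],[0.93,-0.865,0,0,0,0,0],[0.93,-0.865,0,0,0,0,0],[0.93,-0.865,0,0,0,0,0]]'
python3 -m handwheel '[[0.93,-0.865,0.2,0,0,0,0.2],[0.93,-0.865,0.2,0,0,0,0.4],[0.93,-0.865,0.2,0,0,0,0.4],[0.93,-0.865,0.2,0,0,0,0.4],[0.93,-0.865,0.2,0,0,0,0.4],[0.93,-0.865,0.2,0,0,0,0.4],[0.93,-0.865,0.2,0,0,0,0.4],[0.93,-0.865,0.2,0,0,0,0.4],[0.93,-0.865,0.2,0,0,0,0.4],[0.93,-0.865,0.2,0,0,0,0.4],[0.93,-0.865,0.2,0,0,0,0.4],[0.93,-0.865,0.2,0,0,0,0.4],[0.93,-0.865,0.2,0,0,0,0.4],[0,0,0,0,0,1,0.4],[0,0,0,0,0,1,0.4],[0,0,0,0,0,1,0.4],[0,0,0,0,0,1,0.4],[0,0,0,0,0,0.25,0.4],[0,0,0,0,0,0,0.4]]'
python3 - <<'E'
from station import *
import cv2,numpy as np
s=get_state();c=camera("wrist");cv2.imwrite("pics/w1.png",c["frame"][:,:,::-1])
np.savez("w1.npz",**c,p=s["ee_pos"],r=s["tcp_rot"]);print(s["ee_pos"],s["tcp_rot"],s["width"],s["time_s"],s["q"].round(2),s["wrist_force"].round(1));print(c["mount"].round(3),c["fx"],c["cx"],c["cy"])
E
```

```text
time_s: 1.18
ee_pos: [0.3187, -0.2811, 0.2312]
tcp_rot: [-3.119, -0.377, 0.0]
wrist_force: [0.7, 0.4, -0.5]
width: 0.0854
gripper_force: 0.0
time_s: 2.77
ee_pos: [0.4994, -0.0062, 0.1791]
tcp_rot: [-3.128, 0.291, 0.001]
wrist_force: [-0.1, 0.4, 0.1]
width: 0.0509
gripper_force: 0.0
[ 0.49935286 -0.00616778  0.17905726] [-3.12791825e+00  2.91072647e-01  8.61017284e-04] 0.05093267182268512 2.7667 [-0.17  0.02  1.69  0.    1.44  1.59] [-0.1  0.4  0.1]
[[ 0.001 -0.956 -0.294  0.075]
 [ 1.     0.     0.001  0.   ]
 [-0.001 -0.294  0.956 -0.143]
 [ 0.     0.     0.     1.   ]] 371.64829954431775 319.3711306845681 244.94353879498692
```

View pics/w1.png

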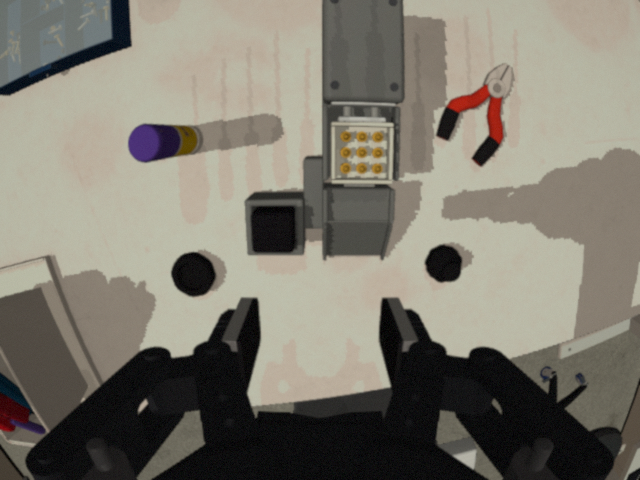

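The wrist view shows the dispenser lined up with the hand, with the key at about (273,229), the nozzles at (362,152) and the fingertips near (245,300) and (392,300). Next I'll refine the position in tool coordinates.

```bash
cat >> h.py <<'E'
from scipy.spatial.transform import Rotation as Ro
def wray(c,u,v,z):
    x,y=(u-c["cx"])/c["fx"],(v-c["cy"])/c["fy"];r=np.hypot(x,y);d=np.array([np.sin(r)*x/r,np.sin(r)*y/r,np.cos(r)])
    R=Ro.from_rotvec(c["r"]).as_matrix();M=c["mount"];C=c["p"]+R@M[:3,3];d=R@M[:3,:3]@d;return C+d*(z-C[2])/d[2]
E
python3 - <<'E'
from h import *
c=dict(np.load("w1.npz"));f=c["frame"].astype(int);hsv=cv2.cvtColor(c["frame"],cv2.COLOR_RGB2HSV)
R=Ro.from_rotvec(c["r"]).as_matrix()
def tool(X): return (R.T@(X-c["p"])*1000).round(1)
m=np.zeros((480,640),np.uint8);s=np.s_[190:262,240:310];m[s]=f[s].max(-1)<35
k,l,st,ce=cv2.connectedComponentsWithStats(m);i=1+np.argmax(st[1:,4]);x,y,w,h,_=st[i];print(st[i],ce[i])
key=wray(c,*ce[i],.056);print("key",key.round(4),tool(key),[tool(wray(c,a,b,.056))[:2] for a,b in((x,y),(x+w,y),(x,y+h),(x+w,y+h))])
m=np.zeros((480,640),np.uint8);s=np.s_[120:182,330:395];m[s]=(hsv[s][...,1]>110)&(hsv[s][...,2]>80)
n=np.argwhere(m);noz=wray(c,n[:,1].mean(),n[:,0].mean(),.05);print("noz",n.mean(0),noz.round(4),tool(noz))
for u,v in((323,101),(403,101),(323,20),(403,20)): print(u,v,tool(wray(c,u,v,.07)))
for u,v in((326,187),(392,187),(322,256),(386,256)): print(u,v,tool(wray(c,u,v,.036 if v<200 else 0.)))
E
```

```text
[ 252  206   45   46 1923] [273.47061882 228.68538742]
key [0.5113 0.0258 0.056 ] [  6.  -33.6 123.1] [array([ 23.3, -49.1]), array([ 23. , -15.8]), array([-12.3, -50.8]), array([-12.3, -16.4])]
noz [152.01481481 360.66419753] [ 0.5549 -0.0477  0.05  ] [ 62.3  30.5 129. ]
323 101 [ 97.7   2.8 109. ]
403 101 [ 99.3  56.9 109. ]
323 20 [155.1   2.8 109. ]
403 20 [157.8  57.3 109. ]
326 187 [ 34.1   5.6 143. ]
392 187 [ 34.7  57.5 143. ]
322 256 [-34.5   3.  179.1]
386 256 [-34.6  62.3 179.1]
```

```bash
python3 -m handwheel '[[0.12,-0.07,0.6,0,0,0,0.4],[0,0,0.6,0,0,0,0.4],[0,0,0.6,0,0,0,0.4],[0,0,0.6,0,0,0,0.4],[0,0,0.6,0,0,0,0.4],[0,0,0.6,0,0,0,0.4],[0,0,0.6,0,0,0,0.4],[0,0,0.6,0,0,0,0.4],[0,0,0.6,0,0,0,0.4],[0,0,0.3,0,0,0,0.4],[0,0,0,0,0,0,0.4],[0,0,0,0,0,0,0.4]]'
python3 - <<'E'
from station import *
import cv2,numpy as np
s=get_state();c=camera("wrist");cv2.imwrite("pics/w2.png",c["frame"][:,:,::-1])
np.savez("w2.npz",**c,p=s["ee_pos"],r=s["tcp_rot"])
E
```

```text
time_s: 3.82
ee_pos: [0.5019, -0.0053, 0.065]
tcp_rot: [-3.128, 0.289, 0.001]
wrist_force: [-0.9, -0.2, -0.3]
width: 0.0509
gripper_force: 0.0
```

View pics/w2.png

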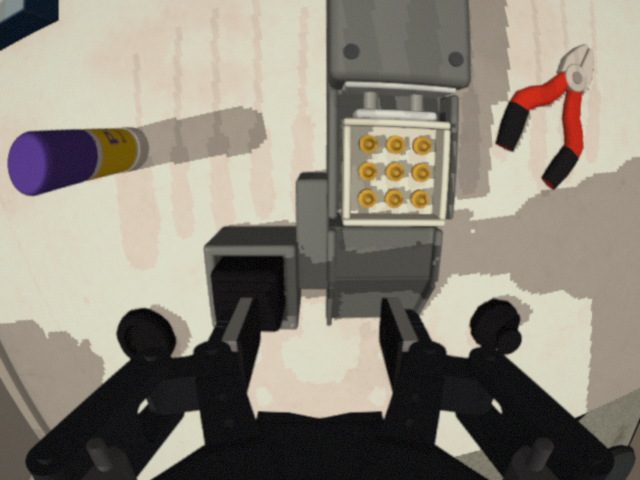

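The wrist view shows the key finger over the key (black top about u 213–285, v 258–330) and the lane finger over the lane, whose rails are at about u 330 and 437. I'll check the lateral fit numerically before pressing.

```bash
python3 - <<'E'
from h import *
c=dict(np.load("w2.npz"));R=Ro.from_rotvec(c["r"]).as_matrix()
def tool(u,v,z): return (R.T@(wray(c,u,v,z)-c["p"])*1000).round(1)
for n,u,v,z in(("keyL",214,262,.056),("keyR",284,262,.056),("railL",331,245,.036),("railR",437,245,.036),("deckedge",385,279,.036),("trayfrontL",344,226,.06),("trayfrontR",445,226,.06),("knob",495,325,.033),("cap",147,335,.014),("tipL",250,300,.067),("tipR",388,300,.067)): print(n,tool(u,v,z))
E
```

```text
keyL [ 20.4 -46.7   9. ]
keyR [ 20.6 -15.    9. ]
railL [22.2  6.  29. ]
railR [22.2 59.4 29. ]
deckedge [ 4.2 33.6 29. ]
trayfrontL [37.8 10.5  5. ]
trayfrontR [38.1 54.   5. ]
knob [-27.7 103.3  32. ]
cap [ -46.4 -112.7   51.1]
tipL [  7.3 -29.1  -2. ]
tipR [ 7.3 29.5 -2. ]
```

```bash
python3 -m handwheel '[[0,0,0.15,0,0,0,0.4],[0,0,0.15,0,0,0,0.4],[0,0,0.15,0,0,0,0.4],[0,0,0.15,0,0,0,0.4],[0,0,0,0,0,0,0.4],[0,0,0,0,0,0,0.4]]'; python3 -m handwheel '[[0,0,0.1,0,0,0,0.4],[0,0,0.1,0,0,0,0.4],[0,0,0,0,0,0,0.4]]'
```

```text
time_s: 4.37
ee_pos: [0.502, -0.0053, 0.0532]
tcp_rot: [-3.128, 0.289, 0.001]
wrist_force: [-0.7, -0.5, 0.1]
width: 0.0513
gripper_force: 0.0
time_s: 4.62
ee_pos: [0.5022, -0.0053, 0.0491]
tcp_rot: [-3.128, 0.289, -0.0]
wrist_force: [0.4, -0.3, 0.9]
width: 0.0512
gripper_force: 0.4
```

```bash
python3 -m handwheel '[[0,0,0.1,0,0,0,0.4],[0,0,0.1,0,0,0,0.4],[0,0,0,0,0,0,0.4]]'; python3 -m handwheel '[[0,0,0.1,0,0,0,0.4],[0,0,0.1,0,0,0,0.4],[0,0,0,0,0,0,0.4]]'
```

```text
time_s: 4.87
ee_pos: [0.5022, -0.0053, 0.045]
tcp_rot: [-3.128, 0.289, -0.0]
wrist_force: [1.7, -0.4, 0.5]
width: 0.0515
gripper_force: 1.1
time_s: 5.12
ee_pos: [0.5025, -0.0051, 0.0422]
tcp_rot: [-3.128, 0.289, -0.002]
wrist_force: [-7.7, 2.4, 20.7]
width: 0.0513
gripper_force: 11.6
```

```bash
python3 -m handwheel '[[0,0,0,0,0,0,0.4],[0,0,0,0,0,0,0.4],[0,0,0,0,0,0,0.4],[0,0,0,0,0,0,0.4],[0,0,0,0,0,0,0.4],[0,0,0,0,0,0,0.4],[0,0,0,0,0,0,0.4],[0,0,0,0,0,0,0.4],[0,0,0,0,0,0,0.4],[0,0,0,0,0,0,0.4],[0,0,0,0,0,0,0.4],[0,0,0,0,0,0,0.4]]'
python3 - <<'E'
from station import *
import cv2,numpy as np
s=get_state();c=camera("wrist");cv2.imwrite("pics/w3.png",c["frame"][:,:,::-1])
np.savez("w3.npz",**c,p=s["ee_pos"],r=s["tcp_rot"])
E
```

```text
time_s: 6.12
ee_pos: [0.5024, -0.0051, 0.0422]
tcp_rot: [-3.128, 0.289, -0.002]
wrist_force: [-5.0, 2.1, 19.5]
width: 0.0511
gripper_force: 10.7
```

View pics/w3.png

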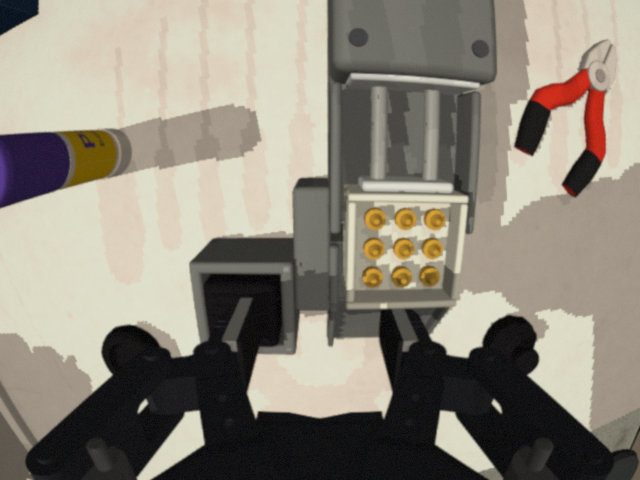

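The tray has slid out and stands with its front edge (v≈300) against the lane finger, with the pusher behind it. The key is sunk in its well under the other finger. I'll check the travel before handing in.

```bash
python3 - <<'E'
from h import *
from station import camera
for n in("w1","w3"):
    c=dict(np.load(n+".npz"));hsv=cv2.cvtColor(c["frame"],cv2.COLOR_RGB2HSV);s=np.s_[120:300,330:470];m=(hsv[s][...,1]>110)&(hsv[s][...,2]>80)
    k=cv2.moments(m.astype(np.uint8),True);p=wray(c,k["m10"]/k["m00"]+330,k["m01"]/k["m00"]+120,.05);print(n,p.round(4))
R=Ro.from_rotvec(c["r"]).as_matrix()
for u,v in((350,300),(455,304),(350,190),(467,195)):print((R.T@(wray(c,u,v,.06)-c["p"])*1000).round(1))
c=camera("scene");d=c["depth"]
np.savez("s3.npz",**c);u,v=proj(c,[.507,.027,.046]);print(u,v)
u,v=int(u),int(v);cv2.imwrite("pics/s3.png",cv2.resize(c["frame"][v-40:v+40,u-50:u+50,::-1],(800,640))[:600])
E
```

```text
w1 [ 0.5549 -0.0477  0.05  ]
w3 [ 0.5287 -0.0431  0.05  ]
[ 15.1  11.8 -17.7]
[ 12.3  53.7 -17.8]
[ 56.2  10.8 -17.7]
[ 55.4  53.4 -17.7]
335.3418228811057 238.56777495306716
```

View pics/s3.png

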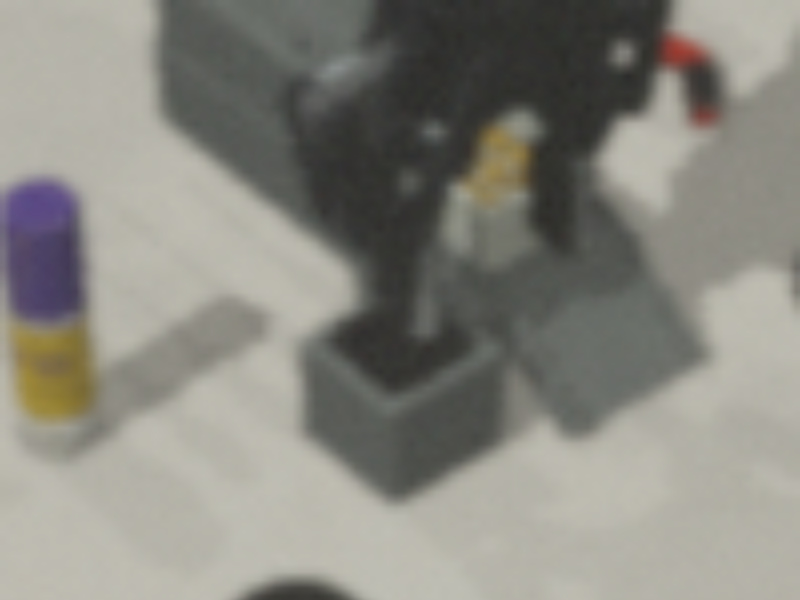

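The tray has travelled about 27 mm, inside the 12–50 mm range, and stands upright against the lane finger. The other finger holds the key sunk in its well with about 20 N on the hard stop.

```bash
python3 -c "
from station import *
print(sign_off())"
```

```text
the job is handed in; nothing more can be done
None
```

The job is handed in: one finger holds the key fully down, and the tray stands upright on the deck against the other finger after about 27 mm of travel.

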